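Rebuild a coffee grinder's burr stack on its spindle

ROBOT

A 6-joint arm with a two-finger parallel gripper is mounted at the origin on the work surface. World frame = base frame: x ahead of the robot, y to its left, z up, the work surface at z = 0. Lengths are in mm, angles in rad, forces in N, time in s.
With the tool pointing down it reaches from about 250 to 725 mm from the base axis. Payload 9.7 kg.
Tool frame: the origin (TCP) lies on the centre line of the jaws, within the pads' length; the fingertips stand manip.tip_reach ahead of it and the grasp point (between the pads) is the TCP (manip.tip_reach is the distance from the TCP to the fingertips, in mm); z points along the fingers, y is the line along which they close (so a half turn about z gives the same grasp; the last joint's range is limited). The gripper opens to 85 mm and grips with 20 to 120 N. Pads are 22 mm wide; open, the fingers measure 114 mm over their backs; the gripper's body (76 mm by 85 mm) begins 54 mm behind the grasp point. The pads swing forward as they close: fully open they stand 13 mm farther back than shut.
Start: joints at [1.33, 0.087, 0.176, 1.66, 0, 1.571], TCP at [131.161, 534.129, 220.884] pointing down, gripper open.
Joint ranges: [-3.13, 3.13], [-0.85, 1.81], [-1.15, 1.24], [-2.2, 2.28], [-1.44, 1.52], [-3.14, 3.14]. Speed limits (rad/s): [2.22, 2.22, 2.57, 3.14, 3.14, 3.14].

INTERFACE

Orientations are given as a 3x3 rotation matrix whose columns are the frame's x, y, z axes.
In Python, from station import readout, optics, manip gives the robot as it stands.
- The arm moves only by the shell command python3 -m creep 'ROWS' [FORCE]. ROWS is JSON, a list of rows, each an object with "travel": the shift along the tool's x, y, z each as a share of 0.4 m, from -1 to 1, a list of three; "spin": the turn about the tool's z as a share of 180 degrees, from -1 to 1; "gripper": the closure, from -1 (fully open) to 1 (shut). In form: [{"travel": [x, y, z], "spin": spin, "gripper": gripper}, ...]. A call has 1 to 10 rows; each row is the pose to reach, as a shift and turn from the pose commanded when the call began, along the tool's axes at that moment, turning the shorter way round; what a row does not reach only later rows make up. A row lasts 1/12 s, in which the tool goes at most 41.7 mm and 7.16 degrees, less where a joint would pass 70% of its speed; a pose out of reach is approached as far as the arm can. A call with a number of a shift or a turn outside -1 to 1 is refused whole. A call with a gripper value outside its range is refused whole. The fingers move at their own pace and stop on an object; FORCE is the grip in N (left out, the last holds). Time passes only in rows, so rows that repeat a pose let the fingers close. It gives the time, the measured TCP pose, the force, the opening and the grip force at its end, in the units of the state.
- readout.observe(): the state, without advancing time (a new reading comes with each control period).
- optics.snapshot(name): name is "scene" or "side" or "wrist"; returns (picture, depth): 400x640x3 uint8, red, green, blue; 400x640 float32, mm along the optical axis (not along the pixel's ray), 0 where there is no reading.
- optics.calibration(name): a dict with "intrinsics" (3x3 intrinsics, pixels), "k1" (the pictures are not rectified: a ray, as slopes to the right and down, at radius r is drawn at 1 + k1 r^2 times it, then the intrinsics apply), "extrinsics" (4x4, takes a point from camera to world coordinates). Camera axes: x right, y down, z forward; pixel columns grow to the right and rows downward; lengths in mm; the calibration is good to about 2 mm. A picture is of the moment at which its call begins: read the wrist's pose just before it. calibration takes no time and is no camera call; for the wrist camera it gives the pose at the moment of the call.
- manip.sign_off(): hands the job in; it is judged then, once.
Trained networks look in the newest picture that a camera, given by its name, has taken for a name from the list of things; names that differ only in an ending like _2 or _b are one class to them, and where a whole thing is asked for, a point or a joint stands for the part that bears it (a point fixed in the world has none). Each returns a list of dicts, best first, with "confidence" (0 to 1); they miss things now and then, are a little off and sometimes report something else, mostly with a low value. They report only what shows in the picture. A call takes as long as a camera call. They do not tell look-alikes from the thing itself.
- optics.look_for(camera, name): "rect" ([left, top, right, bottom] as shares, 0 to 1, of the picture: columns of its width, rows of its height, round what is visible of it).
- optics.cut_out(camera, name): "region" (400x640 bool, what is visible of it) and "rect" ([left, top, right, bottom] as shares, 0 to 1, of the picture: columns of its width, rows of its height, round what is visible of it).
The state is a dict: "time_s": time; "qpos": joint angles; "joint_velocities": joint speeds; "joint_torque": joint torques, N m; "tcp_pos": TCP position; "tcp_rot": TCP orientation; "ft_force": force on the tool from outside, world axes, zero at the start; "ft_torque": the same for the moment, N m; "opening": opening from 0.0 (shut) to 1.0 (fully open); "finger_force": force on a finger pad.
Only numpy, scipy, OpenCV 4.12 (cv2) and the standard library are available. Lean on these libraries where they do the work, as an engineer would, in place of code of your own. Each camera call takes 0.05 s, during which the arm holds its last target. There are 200 camera calls.

TASK

Rebuild the grinder's burr stack: lower the brass spacer ring onto the upright spindle first, then the dark toothed burr ring on top of it, teeth up as it lies. The orange carrier under them is stiff on the spindle, so press the stack down until the carrier is fully home on the chamber and both rings lie flat on it, then let go. Leave the other things on the counter where they are.

Things in the scene. Friction and masses are not known exactly. Their poses are not given: they have to be found in the camera images.
- chamber: grinder burr chamber, fixed: a dark plate 150 x 150 x 12 mm carrying a grey round casting 116 mm across, flat top 50 mm above the counter, black spout at its -x side. Origin: centre of the underside, on the spindle's axis; z up. A steel spindle, 20 mm in diameter, stands at its centre up to 158 mm above the counter, the last 8 mm tapering to 10 mm in diameter.
- spindle_tip (a point): centre of the spindle's top end, 158 mm above the counter; axes as the chamber's, z up
- carrier (a joint): how far the orange carrier has been pressed down the spindle, in m: 0 = uppermost, 0.035 = fully home, its underside on the casting's top. It slides with a stiff friction of about 11 N, does not spring back and stays where it is left; the two rings' weight does not move it. It starts 0 to 12 mm down.
- carrier_top (a point): centre of the orange carrier's flat top face, on the spindle's axis, moving with the carrier; 97 mm above the counter at joint value 0, 62 mm when fully home. The carrier is a disc 52 mm in diameter, 12 mm thick; the rings rest on it. z up.
- spacer: brass spacer ring, 60 mm outside diameter, 24 mm bore, 20 mm high, about 0.16 kg, lying flat on the counter. Origin: centre of its underside; z along its axis, up.
- burr: dark steel burr ring with bright teeth on its top face, 64 mm outside diameter, 24 mm bore, 16 mm high, about 0.18 kg, lying flat on the counter, teeth up. Origin: centre of its underside; z along its axis, up.
- pitcher: steel milk pitcher, 84 mm across, 110 mm high, with a wire handle; bystander. Origin: centre of its underside
- cup: white cup, 80 mm across, 70 mm high; bystander. Origin: centre of its underside
- canister: amber glass coffee jar with a wooden cap, 84 mm across, 95 mm high; bystander. Origin: centre of its underside
- brush: dark-handled brush 190 mm long lying on the counter; bystander. Origin: under its middle, x along it to the bristles
- screwdriver: black-handled screwdriver 200 mm long lying on the counter; bystander. Origin: under its middle, x along it to the blade
There are look-alikes about, which are no part of the job. Several things have the shape of the spacer; the one meant has the colours described above. There is more than one size of the burr; the one meant has the size given above.

How it is judged:
By the outcome, as a careful person would: the job done as asked, in the order asked, and still so for the second after the job is handed in, with the robot touching nothing.
It also fails if it takes over 61 s, if anything falls off the work surface, if the arm or the gripper's body presses on something with over 40 N, if the wrist force passes 120 N, or if a joint passes its speed limit or range.

## Working session

There is one attempt and no reset: what is moved stays moved. The work goes in short steps, Python scripts to look and compute and a shell command to move; the robot and the scene stay as the last step left them, time stands still between calls to the robot, and variables do not carry over. Pictures are saved under pics/ and viewed, at most 10 in all, crops included, and the job is handed in when it is done.

```bash
ls; mkdir -p pics
cat > h.py <<'E'
import numpy as np, cv2
from station import readout, optics, manip
def snap(cam,fn=None):
    c=optics.calibration(cam); p,d=optics.snapshot(cam)
    if fn: cv2.imwrite('pics/'+fn,p[:,:,::-1])
    return c,p,d
def rays(c,uv):
    K=np.array(c['intrinsics'],float); k=c['k1']
    uv=np.atleast_2d(np.array(uv,float))
    return cv2.undistortPoints(uv[:,None],K,np.array([k,0,0,0.]))[:,0] if k else (uv-K[:2,2])/[K[0,0],K[1,1]]
def world(c,uv,z):
    "z: depth values"
    s=rays(c,uv); z=np.atleast_1d(z)[:,None]
    P=np.hstack([s*z,z]); T=np.array(c['extrinsics']); return P@T[:3,:3].T+T[:3,3]
def cloud(c,d,mask):
    v,u=np.nonzero(mask&(d>0)); return world(c,np.c_[u,v],d[v,u]),u,v
E
python3 - <<'E'
from h import *
for cam in ('scene','side'):
    c,p,d=snap(cam,cam+'0.png')
    print(cam,np.round(c['extrinsics'],2).tolist())
    for n in ('spacer','burr','carrier','chamber','brush','screwdriver','pitcher','cup','canister'):
        for r in optics.cut_out(cam,n):
            if r['confidence']<.3: continue
            m=r['region']; P,u,v=cloud(c,d,m)
            if len(P)<10: continue
            top=P[P[:,2]>np.percentile(P[:,2],95)-4]
            lo,hi=top.min(0),top.max(0)
            print(n,round(r['confidence'],2),'px',u.mean().round(),v.mean().round(),'ctr',((lo+hi)/2).round(),'ext',(hi-lo).round(),'rgb',np.median(p[v,u],0))
print(manip.tip_reach, readout.observe())
E
```

```text
pics
scene [[0.25, 0.55, -0.8, 1373.47], [0.97, -0.12, 0.22, -287.62], [0.02, -0.83, -0.56, 671.13], [0.0, 0.0, 0.0, 1.0]]
spacer 0.9 px 194.0 248.0 ctr [ 562. -388.   20.] ext [62. 56.  6.] rgb [ 86.  37. 103.]
spacer 0.72 px 234.0 231.0 ctr [ 518. -290.   20.] ext [58. 58.  7.] rgb [119.  101.5  52. ]
burr 0.63 px 320.0 218.0 ctr [507. -57.  15.] ext [65. 63.  5.] rgb [45. 49. 56.]
burr 0.49 px 301.0 199.0 ctr [403. -89.  12.] ext [51. 47.  5.] rgb [48.5 52.  59. ]
carrier 0.77 px 415.0 202.0 ctr [596. 174.  90.] ext [47. 48.  5.] rgb [151.5  87.   30. ]
brush 0.92 px 259.0 190.0 ctr [ 351. -202.   20.] ext [193.  41.   6.] rgb [80. 85. 94.]
screwdriver 0.48 px 359.0 188.0 ctr [406.  89.  24.] ext [96. 31.  6.] rgb [16.  15.5 16. ]
screwdriver 0.43 px 259.0 191.0 ctr [ 352. -202.   20.] ext [190.  41.   6.] rgb [81. 86. 95.]
pitcher 0.82 px 387.0 259.0 ctr [753.  32. 108.] ext [75. 72.  8.] rgb [51. 50. 48.]
cup 0.61 px 313.0 263.0 ctr [ 715. -126.   69.] ext [82. 78.  7.] rgb [75. 71. 65.]
canister 0.69 px 252.0 278.0 ctr [ 733. -265.   95.] ext [69. 70.  6.] rgb [72. 49. 25.]
sid
[... 1275 characters left out ...]
9924e-05, 1.57079892e+00]), 'joint_velocities': array([-0.00036331, -0.00014441, -0.00082351,  0.00158791, -0.00115072,
        0.00178441]), 'joint_torque': array([ 8.19698835e-04, -5.20109046e+01,  4.64863694e+01,  1.71887001e-03,
        3.49309983e-05,  1.57699720e-06]), 'tcp_pos': array([131.16517469, 534.11485096, 220.87718029]), 'tcp_rot': array([[-9.71142063e-01,  2.38501768e-01, -2.50423499e-05],
       [ 2.38501768e-01,  9.71142063e-01, -1.83090820e-05],
       [ 1.99529309e-05, -2.37533644e-05, -1.00000000e+00]]), 'ft_force': array([ 0.27403984, -0.19994685, -1.09466612]), 'ft_torque': array([0.02441991, 0.02434118, 0.02761039]), 'finger_force': 0.0, 'opening': 0.9975319025803697}
```

Run:
```python
import cv2,numpy as np
a=cv2.imread('pics/scene0.png')[150:310,160:480]; b=cv2.imread('pics/side0.png')[120:360,170:490]
a=cv2.resize(a,None,fx=2,fy=2); b=cv2.resize(b,(427,320))
cv2.imwrite('pics/crop0.png',np.vstack([cv2.resize(a,(560,280)),cv2.resize(b,(560,315))]))
```

```text
(no output)
```

View pics/crop0.png

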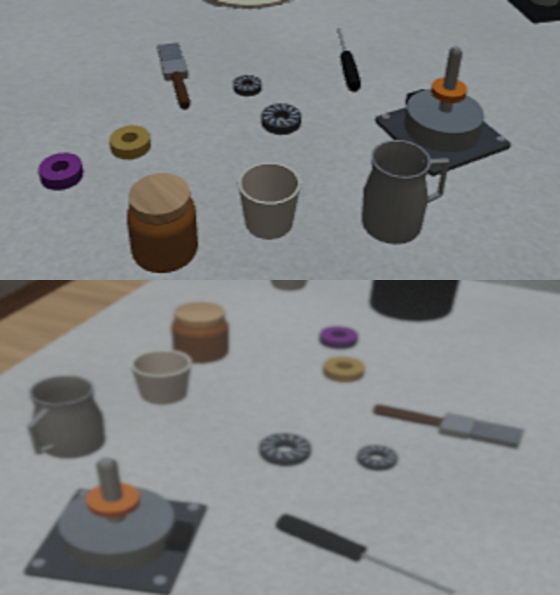

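View pics/side0.png

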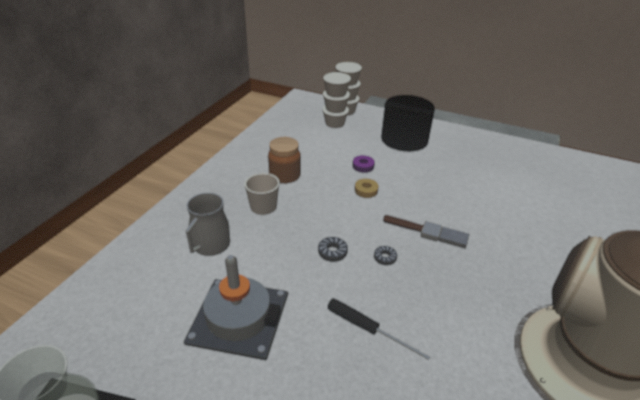

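Candidates, scene pixels: spacer shapes are purple (194,248) and brass (234,231), so it's the brass one by colour, at about (516,-289). Burrs are the large one (320,218) with 64 mm extent and the small one (301,199) with about 50 mm, so it's the large one by size, at about (506,-56). The crop shows both clearly. The carrier is at about (593,177), with its top at about z 91.

Moving toward the spacer.

```bash
cat >> h.py <<'E'
def to(x,y,z):
    s=readout.observe(); d=np.array(s['tcp_rot']).T@(np.array([x,y,z])-s['tcp_pos'])
    print('share',(d/400).round(4),'mm',d.round(1),'rows',np.linalg.norm(d)/41.7,'t',s['time_s'])
E
R='{"travel":[-0.71,-0.88,0],"spin":0,"gripper":-1}'
python3 -m creep '[{"travel":[-0.71,-0.88,0],"spin":0,"gripper":-1},{"travel":[-0.71,-0.88,0],"spin":0,"gripper":-1},{"travel":[-0.71,-0.88,0],"spin":0,"gripper":-1},{"travel":[-0.71,-0.88,0],"spin":0,"gripper":-1},{"travel":[-0.71,-0.88,0],"spin":0,"gripper":-1},{"travel":[-0.71,-0.88,0],"spin":0,"gripper":-1},{"travel":[-0.71,-0.88,0],"spin":0,"gripper":-1},{"travel":[-0.71,-0.88,0],"spin":0,"gripper":-1},{"travel":[-0.71,-0.88,0],"spin":0,"gripper":-1},{"travel":[-0.71,-0.88,0],"spin":0,"gripper":-1}]' 40
python3 -c "
from h import *
to(516,-289,221)"
```

```text
time_s: 1.83
tcp_pos: [308.1, 155.0, 221.2]
tcp_rot: [[-0.971, 0.238, 0.001], [0.238, 0.971, 0.001], [-0.001, 0.001, -1.0]]
ft_force: [0.5, -0.1, 0.5]
opening: 1.001
finger_force: 0.0
share [-7.689e-01 -9.545e-01  5.000e-04] mm [-3.076e+02 -3.818e+02  2.000e-01] rows 11.756768424195108 t 1.8333
```

```bash
python3 -m creep '[{"travel":[-0.77,-0.955,0],"spin":0,"gripper":-1},{"travel":[-0.77,-0.955,0],"spin":0,"gripper":-1},{"travel":[-0.77,-0.955,0],"spin":0,"gripper":-1},{"travel":[-0.77,-0.955,0],"spin":0,"gripper":-1},{"travel":[-0.77,-0.955,0],"spin":0,"gripper":-1},{"travel":[-0.77,-0.955,0],"spin":0,"gripper":-1},{"travel":[-0.77,-0.955,0],"spin":0,"gripper":-1},{"travel":[-0.77,-0.955,0],"spin":0,"gripper":-1},{"travel":[-0.77,-0.955,0],"spin":0,"gripper":-1},{"travel":[-0.77,-0.955,0],"spin":0,"gripper":-1}]'
python3 -m creep '[{"travel":[-0.11,-0.13,0],"spin":0,"gripper":-1},{"travel":[-0.11,-0.13,0],"spin":0,"gripper":-1},{"travel":[-0.11,-0.13,0],"spin":0,"gripper":-1},{"travel":[-0.11,-0.13,0],"spin":0,"gripper":-1}]'
cat >> h.py <<'E'
def ring(name,fn,zt,rout,near,cam='wrist'):
    c,p,d=snap(cam,fn)
    for r in optics.cut_out(cam,name):
        P,u,v=cloud(c,d,r['region'])
        if len(P)<20: continue
        t=P[(abs(P[:,2]-zt)<5)]
        if len(t)<20: continue
        (x,y),rr=cv2.minEnclosingCircle(t[:,:2].astype(np.float32))
        lo,hi=np.percentile(t[:,:2],0.5,0),np.percentile(t[:,:2],99.5,0)
        print(name,round(r['confidence'],2),'px',u.mean().round(),v.mean().round(),'circ',round(x,1),round(y,1),round(rr,1),'box',((lo+hi)/2).round(1),(hi-lo).round(1),'z',np.median(t[:,2]).round(1),'rgb',np.median(p[v,u],0))
E
python3 -c "
from h import *
ring('spacer','w1.png',20,30,None)
to(516,-289,221)"
```

```text
time_s: 2.67
tcp_pos: [484.9, -222.9, 220.9]
tcp_rot: [[-0.971, 0.239, 0.0], [0.239, 0.971, -0.0], [-0.001, -0.0, -1.0]]
ft_force: [0.3, 1.2, 0.2]
opening: 0.995
finger_force: 0.0
time_s: 3.0
tcp_pos: [514.9, -282.6, 219.7]
tcp_rot: [[-0.971, 0.24, -0.002], [0.24, 0.971, 0.001], [0.002, 0.001, -1.0]]
ft_force: [-0.4, 0.6, 0.9]
opening: 0.997
finger_force: 0.0
spacer 0.91 px 316.0 170.0 circ 514.3 -291.9 30.0 box [ 514. -292.] [57.3 56.7] z 20.4 rgb [133. 112.  59.]
spacer 0.7 px 245.0 224.0 circ 558.4 -390.7 29.8 box [ 558.  -390.3] [57.2 57.3] z 20.4 rgb [101.  45. 119.]
share [-0.0081 -0.0184 -0.0002] mm [-3.2 -7.3 -0.1] rows 0.19235826682142312 t 3.1
```

View pics/w1.png

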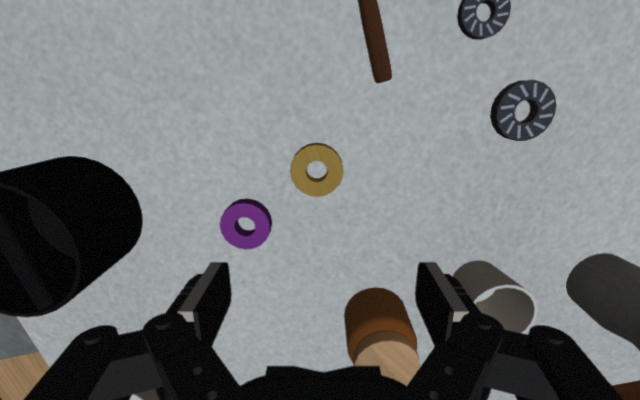

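The wrist view shows the brass ring at (316,170) and the purple one at (245,224). The 64 mm burr is at (523,110) and the small one at (484,15). I'll check that the black pot on the left clears, and take a second fix.

```bash
python3 -c "
from h import *
c,p,d=snap('wrist')
ring('burr',None,16,32,None)
for uv in [(138,215),(120,170),(70,160),(75,270)]: print(uv,world(c,[uv],d[uv[1],uv[0]]).round())
ring('spacer',None,20,30,None)
to(514.5,-291.5,60)"
```

```text
burr 0.76 px 521.0 110.0 circ 505.1 -58.0 32.2 box [504.6 -58.6] [61.2 61.1] z 16.2 rgb [51. 55. 61.]
burr 0.6 px 481.0 18.0 circ 399.7 -90.3 24.3 box [403.8 -90.6] [37.6 46.4] z 12.7 rgb [51. 55. 61.]
(138, 215) [[ 518. -514.    9.]]
(120, 170) [[ 462. -516.    2.]]
(70, 160) [[ 437. -550.   24.]]
(75, 270) [[ 532. -525.  110.]]
spacer 0.57 px 314.0 169.0 circ 514.1 -291.9 29.7 box [ 513.5 -292.1] [56.4 57. ] z 20.4 rgb [133. 112.  59.]
spacer 0.56 px 244.0 223.0 circ 558.9 -390.9 30.3 box [ 558.2 -390.5] [57.2 57.5] z 20.5 rgb [101.  45. 119.]
share [-0.0053 -0.0262  0.404 ] mm [ -2.1 -10.5 161.6] rows 3.883327884450156 t 3.35
```

```bash
python3 -m creep '[{"travel":[-0.006,-0.026,0.1],"spin":0,"gripper":-1},{"travel":[-0.006,-0.026,0.2],"spin":0,"gripper":-1},{"travel":[-0.006,-0.026,0.3],"spin":0,"gripper":-1},{"travel":[-0.006,-0.026,0.4],"spin":0,"gripper":-1},{"travel":[-0.006,-0.026,0.44],"spin":0,"gripper":-1},{"travel":[-0.006,-0.026,0.44],"spin":0,"gripper":-1},{"travel":[-0.006,-0.026,0.44],"spin":0,"gripper":-1}]'
python3 -c "
from h import *
to(514.3,-291.7,18)"
```

```text
time_s: 3.93
tcp_pos: [514.5, -291.7, 45.1]
tcp_rot: [[-0.971, 0.238, -0.001], [0.238, 0.971, 0.0], [0.001, 0.0, -1.0]]
ft_force: [-0.1, 0.2, 1.5]
opening: 0.996
finger_force: 0.0
share [ 0.0003 -0.0001  0.0678] mm [ 0.1 -0.  27.1] rows 0.6502282401914435 t 3.9333
```

```bash
python3 -m creep '[{"travel":[0,0,0.035],"spin":0,"gripper":-1},{"travel":[0,0,0.068],"spin":0,"gripper":-1},{"travel":[0,0,0.068],"spin":0,"gripper":-1},{"travel":[0,0,0.068],"spin":0,"gripper":0.6},{"travel":[0,0,0.068],"spin":0,"gripper":0.6},{"travel":[0,0,0.068],"spin":0,"gripper":0.6},{"travel":[0,0,0.068],"spin":0,"gripper":0.6},{"travel":[0,0,0.068],"spin":0,"gripper":0.6},{"travel":[0,0,0.068],"spin":0,"gripper":0.6},{"travel":[0,0,0.068],"spin":0,"gripper":0.6}]' 40
python3 -m creep '[{"travel":[0,0,-0.1],"spin":0,"gripper":0.6},{"travel":[0,0,-0.2],"spin":0,"gripper":0.6},{"travel":[0,0,-0.3],"spin":0,"gripper":0.6},{"travel":[0,0,-0.4],"spin":0,"gripper":0.6},{"travel":[0,0,-0.51],"spin":0,"gripper":0.6},{"travel":[0,0,-0.51],"spin":0,"gripper":0.6},{"travel":[0,0,-0.51],"spin":0,"gripper":0.6}]'
python3 -c "
from h import *
c,p,d=snap('wrist','w2.png')
to(593,177,222)"
```

```text
time_s: 4.77
tcp_pos: [514.8, -292.3, 17.8]
tcp_rot: [[-0.971, 0.238, 0.0], [0.238, 0.971, -0.0], [-0.0, -0.0, -1.0]]
ft_force: [-0.7, 0.3, 0.5]
opening: 0.2
finger_force: 0.0
time_s: 5.35
tcp_pos: [515.8, -292.8, 225.2]
tcp_rot: [[-0.971, 0.238, 0.005], [0.238, 0.971, -0.003], [-0.005, -0.002, -1.0]]
ft_force: [0.6, 0.5, -0.4]
opening: 0.203
finger_force: 0.0
share [9.1000e-02 1.1863e+00 8.0000e-04] mm [3.640e+01 4.745e+02 3.000e-01] rows 11.412783190984145 t 5.4
```

View pics/w2.png

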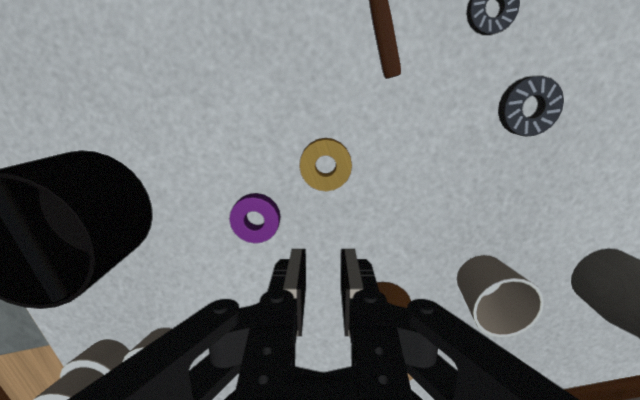

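The fingers closed to 17 mm and missed the ring. It still lies at about (325,165) and the pads are empty. I'll measure where the fingertips really are.

```bash
python3 -c "
from h import *
s=readout.observe(); print(s['tcp_pos'].round(1),s['qpos'].round(3))
c,p,d=snap('wrist')
print(np.round(c['extrinsics'],3).tolist(),c['k1'],c['intrinsics'])
for uv in [(299,255),(298,290),(349,255),(347,290),(300,325)]:
  w=world(c,[uv],d[uv[1],uv[0]])[0]; print(uv,w.round(1),(s['tcp_rot'].T@(w-s['tcp_pos'])).round(1))
ring('spacer',None,20,30,None)
"
```

```text
[ 515.2 -292.5  222.7] [-0.516  0.19   0.294  1.673  0.    -0.276]
[[0.239, 0.921, 0.309, 435.601], [0.971, -0.226, -0.077, -274.207], [-0.001, 0.318, -0.948, 375.952], [0.0, 0.0, 0.0, 1.0]] -0.008639497580781358 [[323.8660904    0.         322.84386863]
 [  0.         323.8660904  200.30754448]
 [  0.           0.           1.        ]]
(299, 255) [ 501.1 -301.6  244.8] [ 11.5 -12.2 -22.2]
(298, 290) [ 503.4 -300.8  269. ] [  9.3 -10.9 -46.4]
(349, 255) [ 507.1 -279.6  243.6] [ 10.9  10.6 -21. ]
(347, 290) [ 506.8 -282.4  270.6] [ 10.4   7.8 -48. ]
(300, 325) [ 518.3 -303.9  270.4] [ -5.8 -10.4 -47.7]
spacer 0.9 px 253.0 221.0 circ 558.5 -390.8 29.9 box [ 558.2 -390.1] [57.4 57. ] z 20.5 rgb [106.  48. 125.]
spacer 0.75 px 324.0 167.0 circ 514.3 -291.9 29.9 box [ 513.8 -291.8] [57.2 56.8] z 20.5 rgb [138. 117.  62.]
```

```bash
python3 -c "
from h import *
s=readout.observe()
for cam in ('wrist','scene','side'):
  c,p,d=snap(cam,'g_'+cam+'.png')
  P,u,v=cloud(c,d,d>0)
  T=(P-s['tcp_pos'])@s['tcp_rot']
  m=(abs(T[:,0])<60)&(abs(T[:,1])<60)&(P[:,2]>130)
  t=T[m]; print(cam,m.sum())
  if m.sum(): 
    print(np.percentile(t[:,2],[95,98,99,99.5,100]).round(1)); 
    h=t[t[:,2]>np.percentile(t[:,2],97)]; print(h.min(0).round(),h.max(0).round())
    print(u[m].min(),u[m].max(),v[m].min(),v[m].max())
"
```

```text
wrist 35435
[-37.9 -25.6 -20.9 -17.8 -10.8]
[-11. -24. -30.] [ 12.  21. -11.]
74 578 249 399
scene 6961
[-61.6 -35.3 -25.  -19.3  -8.8]
[-15. -22. -46.] [11. 23. -9.]
168 246 0 157
side 3475
[-38.2 -21.9 -16.3 -13.3  -9.1]
[-10. -17. -28.] [12. 25. -9.]
358 407 0 110
```

All three cameras put the real fingertips about 12 mm *behind* the reported TCP, where the spec says 19 mm ahead. The reported TCP is therefore about 30 mm too low, which explains the miss. Centring in x and y is fine. I'll open and retry with the reported z at about -12.

```bash
python3 -m creep '[{"travel":[0,0,0],"spin":0,"gripper":-1},{"travel":[0,0,0.1],"spin":0,"gripper":-1},{"travel":[0,0,0.2],"spin":0,"gripper":-1},{"travel":[0,0,0.3],"spin":0,"gripper":-1},{"travel":[0,0,0.4],"spin":0,"gripper":-1},{"travel":[0,0,0.44],"spin":0,"gripper":-1},{"travel":[0,0,0.48],"spin":0,"gripper":-1},{"travel":[0,0,0.5],"spin":0,"gripper":-1},{"travel":[0,0,0.5],"spin":0,"gripper":-1},{"travel":[0,0,0.5],"spin":0,"gripper":-1}]' 40
python3 -c "
from h import *
to(514.3,-291.8,-12)"
```

```text
time_s: 6.53
tcp_pos: [514.8, -292.3, 22.1]
tcp_rot: [[-0.971, 0.238, -0.0], [0.238, 0.971, -0.0], [-0.0, -0.0, -1.0]]
ft_force: [0.0, -0.3, 0.8]
opening: 1.0
finger_force: 0.0
share [0.0014 0.0009 0.0852] mm [ 0.6  0.4 34.1] rows 0.8175444860482473 t 6.5333
```

```bash
python3 -m creep '[{"travel":[0.001,0.001,0.03],"spin":0,"gripper":-1},{"travel":[0.001,0.001,0.06],"spin":0,"gripper":-1},{"travel":[0.001,0.001,0.085],"spin":0,"gripper":-1},{"travel":[0.001,0.001,0.085],"spin":0,"gripper":-1},{"travel":[0.001,0.001,0.085],"spin":0,"gripper":0},{"travel":[0.001,0.001,0.085],"spin":0,"gripper":0},{"travel":[0.001,0.001,0.085],"spin":0,"gripper":0},{"travel":[0.001,0.001,0.085],"spin":0,"gripper":0},{"travel":[0.001,0.001,0.085],"spin":0,"gripper":0},{"travel":[0.001,0.001,0.085],"spin":0,"gripper":0}]' 40
```

```text
time_s: 7.37
tcp_pos: [514.9, -291.9, -11.4]
tcp_rot: [[-0.971, 0.238, 0.001], [0.238, 0.971, -0.0], [-0.001, -0.0, -1.0]]
ft_force: [-1.3, 1.0, 5.2]
opening: 0.697
finger_force: 43.8
```

```bash
python3 -m creep '[{"travel":[0,0,-0.05],"spin":0,"gripper":0.2},{"travel":[0,0,-0.15],"spin":0,"gripper":0.2},{"travel":[0,0,-0.25],"spin":0,"gripper":0.2},{"travel":[0,0,-0.35],"spin":0,"gripper":0.2},{"travel":[0,0,-0.45],"spin":0,"gripper":0.2},{"travel":[0,0,-0.5],"spin":0,"gripper":0.2},{"travel":[0,0,-0.5],"spin":0,"gripper":0.2}]'
python3 -m creep '[{"travel":[0.04,0.9,0],"spin":0,"gripper":0.2},{"travel":[0.07,0.9,0],"spin":0,"gripper":0.2},{"travel":[0.07,0.9,0],"spin":0,"gripper":0.2},{"travel":[0.07,0.9,0],"spin":0,"gripper":0.2},{"travel":[0.07,0.9,0],"spin":0,"gripper":0.2},{"travel":[0.07,0.9,0],"spin":0,"gripper":0.2},{"travel":[0.07,0.9,0],"spin":0,"gripper":0.2},{"travel":[0.07,0.9,0],"spin":0,"gripper":0.2},{"travel":[0.07,0.9,0],"spin":0,"gripper":0.2},{"travel":[0.07,0.9,0],"spin":0,"gripper":0.2}]'
cat > m.py <<'E'
from h import *
# spindle axis from wrist/scene/side: carrier top ring & spindle points
s=readout.observe(); print('tcp',s['tcp_pos'].round(1))
from scipy.optimize import least_squares
for cam in ('wrist','scene','side'):
    c,p,d=snap(cam,'m_%s_%d.png'%(cam,s['time_s']*100))
    P,u,v=cloud(c,d,d>0)
    near=np.hypot(P[:,0]-593,P[:,1]-177)
    sp=P[(near<17)&(P[:,2]>108)&(P[:,2]<147)]
    if len(sp)>15:
        f=least_squares(lambda q:np.hypot(sp[:,0]-q[0],sp[:,1]-q[1])-10,[593,177],loss='soft_l1')
        print(cam,'spindle',len(sp),f.x.round(1),'rms',np.sqrt(np.mean(f.fun**2)).round(1))
    hsv=cv2.cvtColor(p,cv2.COLOR_RGB2HSV)[v,u]
    o=P[(hsv[:,0]<18)&(hsv[:,1]>120)&(near<40)&(P[:,2]>55)]
    if len(o)>30:
        zt=np.percentile(o[:,2],85); t=o[abs(o[:,2]-np.median(o[o[:,2]>zt-5][:,2]))<4]
        (x,y),r=cv2.minEnclosingCircle(t[:,:2].astype(np.float32))
        print(cam,'carrier',len(t),'z',np.median(t[:,2]).round(1),'circ',round(x,1),round(y,1),round(r,1))
    ca=P[(near<75)&(abs(P[:,2]-50)<3)]
    if len(ca)>100:
        lo,hi=np.percentile(ca[:,:2],.5,0),np.percentile(ca[:,:2],99.5,0); print(cam,'casting',((lo+hi)/2).round(1),(hi-lo).round(1),np.median(ca[:,2]).round(1))
E
python3 m.py; python3 -c "
from h import *
to(593,177,185)"
```

```text
time_s: 7.95
tcp_pos: [516.0, -292.7, 193.4]
tcp_rot: [[-0.971, 0.239, 0.007], [0.239, 0.971, -0.004], [-0.008, -0.002, -1.0]]
ft_force: [1.2, -1.0, -2.4]
opening: 0.692
finger_force: 44.2
time_s: 8.78
tcp_pos: [573.0, 69.3, 185.7]
tcp_rot: [[-0.972, 0.234, -0.002], [0.234, 0.972, 0.001], [0.002, 0.0, -1.0]]
ft_force: [0.2, -0.3, -1.6]
opening: 0.692
finger_force: 44.3
tcp [573.   69.3 185.7]
wrist spindle 870 [591.2 176.1] rms 0.3
wrist carrier 2207 z 91.3 circ 590.7 175.7 26.1
wrist casting [590.2 175.2] [111.1 111.3] 50.4
scene spindle 102 [592.3 176.7] rms 1.1
scene carrier 142 z 89.7 circ 595.6 176.5 26.5
scene casting [595.5 175.7] [109.5 110.2] 49.1
side spindle 203 [591.6 177.3] rms 0.8
side carrier 395 z 89.9 circ 590.1 179.0 25.7
side casting [590.5 178.7] [111.1 110.1] 50.0
share [0.0175 0.285  0.0032] mm [  7.  114.    1.3] rows 2.7392121004450924 t 8.9333
```

```bash
python3 -m creep '[{"travel":[0.013,0.095,0.003],"spin":0,"gripper":0.2},{"travel":[0.013,0.19,0.003],"spin":0,"gripper":0.2},{"travel":[0.013,0.25,0.003],"spin":0,"gripper":0.2},{"travel":[0.0205,0.2813,0.003],"spin":0,"gripper":0.2},{"travel":[0.0205,0.2813,0.003],"spin":0,"gripper":0.2},{"travel":[0.0205,0.2813,0.003],"spin":0,"gripper":0.2},{"travel":[0.0205,0.2813,0.003],"spin":0,"gripper":0.2}]'
cat > r.py <<'E'
from h import *
s=readout.observe()
for cam in ('wrist','scene','side'):
    c,p,d=snap(cam,'r_%s_%d.png'%(cam,s['time_s']*100)); P,u,v=cloud(c,d,d>0)
    T=(P-s['tcp_pos'])@s['tcp_rot']
    hsv=cv2.cvtColor(p,cv2.COLOR_RGB2HSV)[v,u]
    m=(hsv[:,1]>90)&(hsv[:,0]>12)&(hsv[:,0]<35)&(np.hypot(T[:,0],T[:,1])<45)&(T[:,2]>-60)&(T[:,2]<5)
    if m.sum()<20: print(cam,m.sum()); continue
    q=P[m]; zt=np.percentile(q[:,2],97); print(cam,m.sum(),'z range',np.percentile(q[:,2],[1,97]).round(1))
    t=q[q[:,2]>zt-3]; (x,y),r=cv2.minEnclosingCircle(t[:,:2].astype(np.float32)); print('circ',round(x,1),round(y,1),round(r,1))
    w=q[(q[:,2]<zt-4)]
    a=np.hypot(w[:,0]-x,w[:,1]-y); w=w[a>24]
    from scipy.optimize import least_squares
    if len(w)>20: f=least_squares(lambda k:np.hypot(w[:,0]-k[0],w[:,1]-k[1])-30,[x,y],loss='soft_l1'); print('wall fit',len(w),f.x.round(1))
print('tcp',s['tcp_pos'].round(1))
E
python3 r.py; python3 -c "
from h import *
to(591,176,185)"; ls pics
```

```text
time_s: 9.52
tcp_pos: [591.9, 174.2, 186.4]
tcp_rot: [[-0.971, 0.24, -0.0], [0.24, 0.971, -0.0], [0.0, -0.001, -1.0]]
ft_force: [0.6, -0.5, -1.6]
opening: 0.689
finger_force: 44.4
wrist 13033 z range [201.4 219.1]
circ 581.5 175.5 39.7
wall fit 162 [591.7 172.8]
scene 371 z range [199.2 218.1]
circ 596.8 173.3 32.3
wall fit 129 [592.4 173.7]
side 836 z range [200.9 218.7]
circ 590.0 175.7 31.5
wall fit 166 [592.  174.1]
tcp [591.9 174.2 186.4]
share [0.0033 0.0032 0.0043] mm [1.3 1.3 1.7] rows 0.06069942383152864 t 9.6667
crop0.png
g_scene.png
g_side.png
g_wrist.png
m_scene_878.png
m_side_878.png
m_wrist_878.png
r_scene_951.png
r_side_951.png
r_wrist_951.png
scene0.png
side0.png
w1.png
w2.png
```

Comparing the ring wall with the spindle wall, all three cameras agree: the ring has to shift by (-0.3, +3.2) mm. I'll correct that, then lower in stages.

```bash
python3 -m creep '[{"travel":[0.0027,0.0076,0],"spin":0,"gripper":0.2},{"travel":[0.0027,0.0076,0.03],"spin":0,"gripper":0.2},{"travel":[0.0027,0.0076,0.06],"spin":0,"gripper":0.2},{"travel":[0.0027,0.0076,0.07],"spin":0,"gripper":0.2},{"travel":[0.0027,0.0076,0.07],"spin":0,"gripper":0.2},{"travel":[0.0027,0.0076,0.07],"spin":0,"gripper":0.2}]'
python3 r.py; python3 -c "
from h import *
to(591.6,177.4,139)"
```

```text
time_s: 10.17
tcp_pos: [591.6, 178.8, 158.8]
tcp_rot: [[-0.971, 0.239, -0.0], [0.239, 0.971, -0.0], [0.0, -0.0, -1.0]]
ft_force: [-0.5, 0.6, -1.7]
opening: 0.686
finger_force: 44.3
wrist 13004 z range [173.8 191.6]
circ 584.6 179.9 41.4
wall fit 491 [591.4 177.4]
scene 367 z range [172.  191.2]
circ 595.0 171.2 36.9
wall fit 85 [592.7 177.5]
side 806 z range [173.9 191.6]
circ 590.1 178.9 31.0
wall fit 169 [591.8 178.9]
tcp [591.6 178.8 158.8]
share [-0.0001 -0.0042  0.0509] mm [-0.1 -1.7 20.3] rows 0.48953261501641576 t 10.3167
```

```bash
python3 -m creep '[{"travel":[0,-0.0032,0.0],"spin":0,"gripper":0.2},{"travel":[0,-0.0032,0.02],"spin":0,"gripper":0.2},{"travel":[0,-0.0032,0.035],"spin":0,"gripper":0.2},{"travel":[0,-0.0032,0.05],"spin":0,"gripper":0.2},{"travel":[0,-0.0032,0.06],"spin":0,"gripper":0.2},{"travel":[0,-0.0032,0.06],"spin":0,"gripper":0.2},{"travel":[0,-0.0032,0.06],"spin":0,"gripper":0.2}]'
```

```text
time_s: 10.9
tcp_pos: [591.1, 177.7, 134.0]
tcp_rot: [[-0.971, 0.238, -0.001], [0.238, 0.971, -0.0], [0.001, -0.0, -1.0]]
ft_force: [0.3, -0.5, -2.4]
opening: 0.69
finger_force: 44.3
```

```bash
python3 -m creep '[{"travel":[0.0,0,0.02],"spin":0,"gripper":0.2},{"travel":[0.0,0,0.04],"spin":0,"gripper":0.2},{"travel":[0.0,0,0.06],"spin":0,"gripper":0.2},{"travel":[0.0,0,0.08],"spin":0,"gripper":0.2},{"travel":[0.0,0,0.1],"spin":0,"gripper":0.2},{"travel":[0.0,0,0.115],"spin":0,"gripper":0.2},{"travel":[0.0,0,0.125],"spin":0,"gripper":0.2},{"travel":[0.0,0,0.125],"spin":0,"gripper":0.2},{"travel":[0.0,0,0.125],"spin":0,"gripper":0.2}]'
python3 r.py
```

```text
time_s: 11.65
tcp_pos: [591.3, 177.7, 84.4]
tcp_rot: [[-0.971, 0.238, -0.0], [0.238, 0.971, -0.0], [0.0, -0.0, -1.0]]
ft_force: [-0.3, -0.2, -0.9]
opening: 0.693
finger_force: 44.3
wrist 10383 z range [ 98.7 117.2]
circ 582.3 180.3 37.8
wall fit 230 [591.  176.3]
scene 329 z range [ 87.3 116.9]
circ 592.5 170.7 36.9
wall fit 122 [592.  176.6]
side 592 z range [ 92.2 117.4]
circ 588.2 179.6 32.4
wall fit 174 [591.7 177.9]
tcp [591.3 177.7  84.4]
```

```bash
python3 -m creep '[{"travel":[0,0,0.01],"spin":0,"gripper":0.2},{"travel":[0,0,0.01],"spin":0,"gripper":0.2},{"travel":[0,0,0.01],"spin":0,"gripper":-1},{"travel":[0,0,0.01],"spin":0,"gripper":-1},{"travel":[0,0,0.01],"spin":0,"gripper":-1},{"travel":[0,0,0.01],"spin":0,"gripper":-1},{"travel":[0,0,0.01],"spin":0,"gripper":-1},{"travel":[0,0,0.01],"spin":0,"gripper":-1}]'
python3 -m creep '[{"travel":[0,0,-0.05],"spin":0,"gripper":-1},{"travel":[0,0,-0.1],"spin":0,"gripper":-1},{"travel":[0,0,-0.18],"spin":0,"gripper":-1},{"travel":[0,0,-0.26],"spin":0,"gripper":-1},{"travel":[0,0,-0.28],"spin":0,"gripper":-1},{"travel":[0,0,-0.28],"spin":0,"gripper":-1}]'
cat > q.py <<'E'
from h import *
for cam in ('scene','side'):
    c,p,d=snap(cam,'q.png')
    P,u,v=cloud(c,d,d>0); n=np.hypot(P[:,0]-592,P[:,1]-177)
    hsv=cv2.cvtColor(p,cv2.COLOR_RGB2HSV)[v,u]
    a=P[(n<33)&(n>14)&(P[:,2]>55)&(P[:,2]<135)]
    zt=np.percentile(a[:,2],80); t=a[abs(a[:,2]-zt)<4]; A=np.c_[t[:,:2]-[592,177],np.ones(len(t))]; k=np.linalg.lstsq(A,t[:,2],rcond=None)[0]
    print(cam,'stack top z',np.median(t[:,2]).round(1),'plane slope',k[:2].round(3))
E
python3 q.py; python3 -c "
from h import *
ring('burr',None,16,32,None,'scene'); ring('burr',None,16,32,None,'side')
to(505.2,-58,175)"
```

```text
time_s: 12.47
tcp_pos: [591.4, 177.7, 80.6]
tcp_rot: [[-0.971, 0.238, 0.0], [0.238, 0.971, 0.0], [-0.0, 0.0, -1.0]]
ft_force: [0.4, -0.5, -0.0]
opening: 1.0
finger_force: 0.0
time_s: 12.97
tcp_pos: [592.5, 178.1, 195.8]
tcp_rot: [[-0.971, 0.238, 0.005], [0.238, 0.971, 0.002], [-0.005, 0.003, -1.0]]
ft_force: [-0.1, 0.4, 0.0]
opening: 0.998
finger_force: 0.0
scene stack top z 109.7 plane slope [-0.017  0.014]
side stack top z 109.7 plane slope [ 0.002 -0.006]
burr 0.73 px 320.0 218.0 circ 508.5 -56.8 34.3 box [508.3 -57.3] [64.1 60.8] z 14.9 rgb [46. 50. 57.]
burr 0.48 px 300.0 199.0 circ 404.7 -89.5 22.3 box [404.6 -91.4] [41.2 39.7] z 12.0 rgb [49. 52. 58.]
burr 0.82 px 332.0 249.0 circ 506.6 -54.3 32.8 box [505.2 -54.4] [61.5 61. ] z 14.9 rgb [ 91.  95. 100.]
burr 0.59 px 385.0 256.0 circ 399.3 -86.3 24.8 box [399.1 -86.8] [45.8 47.3] z 12.1 rgb [ 93.  97. 103.]
share [ 0.0673 -0.623   0.0404] mm [  26.9 -249.2   16.1] rows 6.022818802464314 t 13.2667
```

The spacer is seated flat: its top is at 109.7 on a carrier at 90. On to the burr.

```bash
python3 -m creep '[{"travel":[0.067,-0.623,0],"spin":0,"gripper":-1},{"travel":[0.067,-0.623,0],"spin":0,"gripper":-1},{"travel":[0.067,-0.623,0],"spin":0,"gripper":-1},{"travel":[0.067,-0.623,0],"spin":0,"gripper":-1},{"travel":[0.067,-0.623,0],"spin":0,"gripper":-1},{"travel":[0.067,-0.623,0],"spin":0,"gripper":-1},{"travel":[0.067,-0.623,0],"spin":0,"gripper":-1},{"travel":[0.067,-0.623,0],"spin":0,"gripper":-1},{"travel":[0.067,-0.623,0],"spin":0,"gripper":-1}]'
python3 -c "
from h import *
ring('burr','w3.png',16,32,None)
p=cv2.imread('pics/w3.png'); cv2.imwrite('pics/w3c.png',cv2.resize(p[40:280,180:500],(640,480)))
to(505.2,-58,30)"
```

```text
time_s: 14.02
tcp_pos: [505.8, -57.8, 192.0]
tcp_rot: [[-0.971, 0.239, -0.0], [0.239, 0.971, 0.0], [0.001, 0.0, -1.0]]
ft_force: [-0.3, 0.9, 0.1]
opening: 1.0
finger_force: 0.0
burr 0.85 px 266.0 76.0 circ 398.6 -89.9 24.6 box [398.7 -89.7] [46.8 46.7] z 12.8 rgb [54. 58. 64.]
burr 0.68 px 324.0 172.0 circ 505.0 -58.0 31.8 box [504.8 -58. ] [61.1 60.4] z 16.5 rgb [52. 56. 62.]
share [ 0.0013 -0.0034  0.4051] mm [  0.5  -1.4 162. ] rows 3.8856674109806604 t 14.1167
```

View pics/w3c.png

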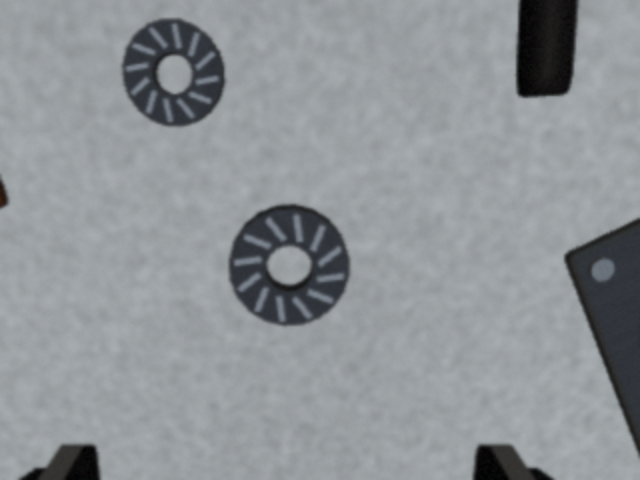

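The crop shows the 64 mm burr, teeth up, at (290,265), which is directly under the gripper. The small look-alike is at (173,73). Descending.

```bash
python3 -m creep '[{"travel":[0.001,-0.002,0.1],"spin":0,"gripper":-1},{"travel":[0.001,-0.002,0.2],"spin":0,"gripper":-1},{"travel":[0.001,-0.002,0.3],"spin":0,"gripper":-1},{"travel":[0.001,-0.002,0.38],"spin":0,"gripper":-1},{"travel":[0.001,-0.002,0.43],"spin":0,"gripper":-1},{"travel":[0.001,-0.002,0.43],"spin":0,"gripper":-1},{"travel":[0.001,-0.002,0.43],"spin":0,"gripper":-1}]'
python3 -c "
from h import *
to(505.2,-58,-14)"
```

```text
time_s: 14.7
tcp_pos: [504.9, -57.4, 19.9]
tcp_rot: [[-0.972, 0.237, -0.002], [0.237, 0.972, 0.0], [0.002, -0.0, -1.0]]
ft_force: [0.6, -0.7, -0.1]
opening: 1.003
finger_force: 0.0
share [-0.0013 -0.0013  0.0848] mm [-0.5 -0.5 33.9] rows 0.8135862572990588 t 14.7
```

```bash
python3 -m creep '[{"travel":[-0.001,-0.001,0.03],"spin":0,"gripper":-1},{"travel":[-0.001,-0.001,0.06],"spin":0,"gripper":-1},{"travel":[-0.001,-0.001,0.085],"spin":0,"gripper":-1},{"travel":[-0.001,-0.001,0.085],"spin":0,"gripper":-1},{"travel":[-0.001,-0.001,0.085],"spin":0,"gripper":0},{"travel":[-0.001,-0.001,0.085],"spin":0,"gripper":0},{"travel":[-0.001,-0.001,0.085],"spin":0,"gripper":0},{"travel":[-0.001,-0.001,0.085],"spin":0,"gripper":0},{"travel":[-0.001,-0.001,0.085],"spin":0,"gripper":0},{"travel":[-0.001,-0.001,0.085],"spin":0,"gripper":0}]' 40
python3 -m creep '[{"travel":[0,0,-0.05],"spin":0,"gripper":0.2},{"travel":[0,0,-0.15],"spin":0,"gripper":0.2},{"travel":[0,0,-0.25],"spin":0,"gripper":0.2},{"travel":[0,0,-0.35],"spin":0,"gripper":0.2},{"travel":[0,0,-0.45],"spin":0,"gripper":0.2},{"travel":[0,0,-0.5],"spin":0,"gripper":0.2},{"travel":[0,0,-0.5],"spin":0,"gripper":0.2},{"travel":[0,0,-0.5],"spin":0,"gripper":0.2}]'
python3 -c "
from h import *
to(591.5,177.4,187)"
```

```text
time_s: 15.53
tcp_pos: [506.0, -59.0, -12.4]
tcp_rot: [[-0.971, 0.238, 0.001], [0.238, 0.971, 0.0], [-0.001, 0.0, -1.0]]
ft_force: [-2.9, 2.5, 6.5]
opening: 0.738
finger_force: 43.9
time_s: 16.2
tcp_pos: [506.3, -59.2, 187.4]
tcp_rot: [[-0.971, 0.239, 0.002], [0.239, 0.971, -0.0], [-0.002, 0.0, -1.0]]
ft_force: [-0.4, 0.5, -1.9]
opening: 0.734
finger_force: 44.9
share [-0.0658  0.6253  0.0013] mm [-26.3 250.1   0.5] rows 6.031032298234884 t 16.2
```

```bash
python3 -m creep '[{"travel":[-0.066,0.625,0],"spin":0,"gripper":0.2},{"travel":[-0.066,0.625,0],"spin":0,"gripper":0.2},{"travel":[-0.066,0.625,0],"spin":0,"gripper":0.2},{"travel":[-0.066,0.625,0],"spin":0,"gripper":0.2},{"travel":[-0.066,0.625,0],"spin":0,"gripper":0.2},{"travel":[-0.066,0.625,0],"spin":0,"gripper":0.2},{"travel":[-0.066,0.625,0],"spin":0,"gripper":0.2},{"travel":[-0.066,0.625,0],"spin":0,"gripper":0.2},{"travel":[-0.066,0.625,0],"spin":0,"gripper":0.2},{"travel":[-0.066,0.625,0],"spin":0,"gripper":0.2}]'
cat > b.py <<'E'
from h import *
from scipy.optimize import least_squares
s=readout.observe(); z0=s['tcp_pos'][2]+11
for cam in ('wrist','scene','side'):
    c,p,d=snap(cam,'b_%s_%d.png'%(cam,s['time_s']*100)); P,u,v=cloud(c,d,d>0)
    T=(P-s['tcp_pos'])@s['tcp_rot']; r=np.hypot(T[:,0],T[:,1])
    w=P[(r<40)&(r>24)&(P[:,2]>z0+3)&(P[:,2]<z0+12)&(abs(T[:,1])<24)]
    top=P[(r<30)&(r>14)&(P[:,2]>z0+8)&(P[:,2]<z0+22)&(abs(T[:,1])<22)]
    print(cam,len(w),len(top),'topz',np.median(top[:,2]).round(1) if len(top) else '')
    if len(w)>20: f=least_squares(lambda k:np.hypot(w[:,0]-k[0],w[:,1]-k[1])-32,s['tcp_pos'][:2],loss='soft_l1'); print(' wall',f.x.round(1),'rms',np.sqrt(np.mean(f.fun**2)).round(2))
print('tcp',s['tcp_pos'].round(1))
E
python3 b.py; python3 -c "
from h import *
p=cv2.imread(sorted(__import__('glob').glob('pics/b_side*'))[-1]); cv2.imwrite('pics/bs.png',cv2.resize(p[180:360,140:340],(600,540)))"
```

```text
time_s: 17.03
tcp_pos: [590.3, 176.4, 185.6]
tcp_rot: [[-0.971, 0.239, -0.001], [0.239, 0.971, -0.001], [0.001, -0.001, -1.0]]
ft_force: [0.4, -0.6, -1.9]
opening: 0.735
finger_force: 45.0
wrist 615 7672 topz 214.5
 wall [589.5 175. ] rms 0.23
scene 61 145 topz 213.6
 wall [590.4 176.2] rms 1.5
side 101 434 topz 214.0
 wall [590.2 176.3] rms 0.74
tcp [590.3 176.4 185.6]
```

View pics/bs.png

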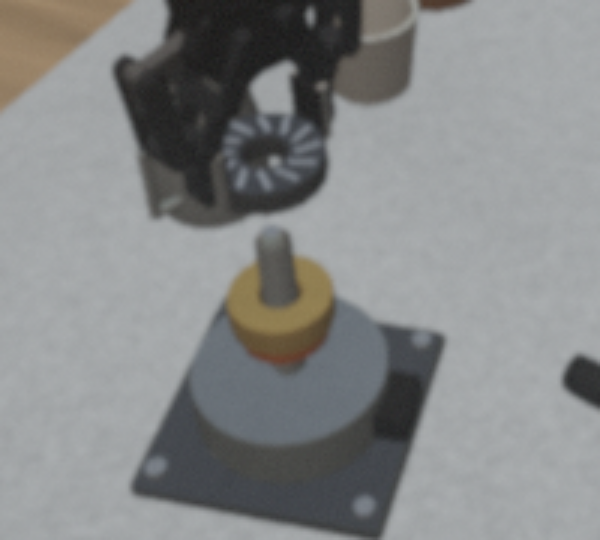

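The picture shows the burr held level at (270,165) above the spindle tip at (272,235), with the spacer flat on the orange carrier at (280,305). I'll correct by (+1.7,+0.9).

```bash
python3 -m creep '[{"travel":[-0.0036,0.0032,0.0],"spin":0,"gripper":0.2},{"travel":[-0.0036,0.0032,0.04],"spin":0,"gripper":0.2},{"travel":[-0.0036,0.0032,0.08],"spin":0,"gripper":0.2},{"travel":[-0.0036,0.0032,0.08],"spin":0,"gripper":0.2},{"travel":[-0.0036,0.0032,0.08],"spin":0,"gripper":0.2},{"travel":[-0.0036,0.0032,0.08],"spin":0,"gripper":0.2}]'
python3 b.py
```

```text
time_s: 17.68
tcp_pos: [592.8, 178.1, 155.5]
tcp_rot: [[-0.971, 0.239, 0.001], [0.239, 0.971, 0.0], [-0.001, 0.0, -1.0]]
ft_force: [0.4, 1.2, -0.9]
opening: 0.731
finger_force: 45.0
wrist 608 7675 topz 184.4
 wall [591.9 176.8] rms 0.23
scene 63 131 topz 183.3
 wall [593.  177.6] rms 1.38
side 103 421 topz 183.2
 wall [592.4 178.6] rms 0.85
tcp [592.8 178.1 155.5]
```

```bash
python3 -m creep '[{"travel":[0.0014,-0.0027,0.0],"spin":0,"gripper":0.2},{"travel":[0.0014,-0.0027,0.015],"spin":0,"gripper":0.2},{"travel":[0.0014,-0.0027,0.03],"spin":0,"gripper":0.2},{"travel":[0.0014,-0.0027,0.045],"spin":0,"gripper":0.2},{"travel":[0.0014,-0.0027,0.06],"spin":0,"gripper":0.2},{"travel":[0.0014,-0.0027,0.06],"spin":0,"gripper":0.2}]'
```

```text
time_s: 18.33
tcp_pos: [591.0, 177.2, 128.4]
tcp_rot: [[-0.971, 0.238, -0.002], [0.238, 0.971, -0.001], [0.002, -0.001, -1.0]]
ft_force: [-0.2, 0.7, -1.1]
opening: 0.733
finger_force: 45.0
```

```bash
python3 -m creep '[{"travel":[0,0,0.02],"spin":0,"gripper":0.2},{"travel":[0,0,0.04],"spin":0,"gripper":0.2},{"travel":[0,0,0.055],"spin":0,"gripper":0.2},{"travel":[0,0,0.066],"spin":0,"gripper":0.2},{"travel":[0,0,0.066],"spin":0,"gripper":0.2},{"travel":[0,0,0.066],"spin":0,"gripper":-1},{"travel":[0,0,0.066],"spin":0,"gripper":-1},{"travel":[0,0,0.066],"spin":0,"gripper":-1},{"travel":[0,0,0.066],"spin":0,"gripper":-1},{"travel":[0,0,0.066],"spin":0,"gripper":-1}]'
python3 -m creep '[{"travel":[0,0,-0.05],"spin":0,"gripper":-1},{"travel":[0,0,-0.1],"spin":0,"gripper":-1},{"travel":[0,0,-0.15],"spin":0,"gripper":-0.4},{"travel":[0,0,-0.18],"spin":0,"gripper":0.05},{"travel":[0,0,-0.18],"spin":0,"gripper":0.05},{"travel":[0,0,-0.18],"spin":0,"gripper":0.05},{"travel":[0,0,-0.18],"spin":0,"gripper":0.05}]'
python3 q.py
python3 - <<'E'
from h import *
p=cv2.imread('pics/q.png'); cv2.imwrite('pics/q1.png',cv2.resize(p[180:360,140:340],(600,540)))
s=readout.observe()
for cam in ('wrist','scene','side'):
  c,p,d=snap(cam)
  P,u,v=cloud(c,d,d>0)
  T=(P-s['tcp_pos'])@s['tcp_rot']
  m=(abs(T[:,0])<14)&(abs(T[:,1])<60)&(abs(T[:,1])>12)&(P[:,2]>s['tcp_pos'][2]-10)
  t=T[m]; print(cam,np.percentile(t[:,2],[98,99,99.5,100]).round(1)); h=t[t[:,2]>np.percentile(t[:,2],97)]; print(h.min(0).round(),h.max(0).round())
print(s['tcp_pos'],s['opening'])
E
```

```text
time_s: 19.17
tcp_pos: [592.0, 177.5, 104.5]
tcp_rot: [[-0.971, 0.239, 0.001], [0.239, 0.971, 0.0], [-0.001, 0.0, -1.0]]
ft_force: [0.0, 0.8, 0.1]
opening: 1.0
finger_force: 0.0
time_s: 19.75
tcp_pos: [591.5, 177.4, 175.0]
tcp_rot: [[-0.971, 0.239, -0.001], [0.239, 0.971, -0.0], [0.001, -0.001, -1.0]]
ft_force: [0.0, 0.5, -0.5]
opening: 0.473
finger_force: 0.0
scene stack top z 125.3 plane slope [-0.016  0.012]
side stack top z 125.5 plane slope [ 0.001 -0.004]
wrist [-22.4 -19.2 -16.9 -11.9]
[-11. -36. -25.] [ 12.  32. -12.]
scene [-21.8 -17.8 -14.9 -10.6]
[-14. -34. -25.] [ 11.  34. -11.]
side [-25.5 -20.2 -16.8 -11. ]
[-12. -34. -30.] [ 12.  35. -11.]
[591.29542639 177.30117933 174.72736501] 0.4765152071168199
```

View pics/q1.png

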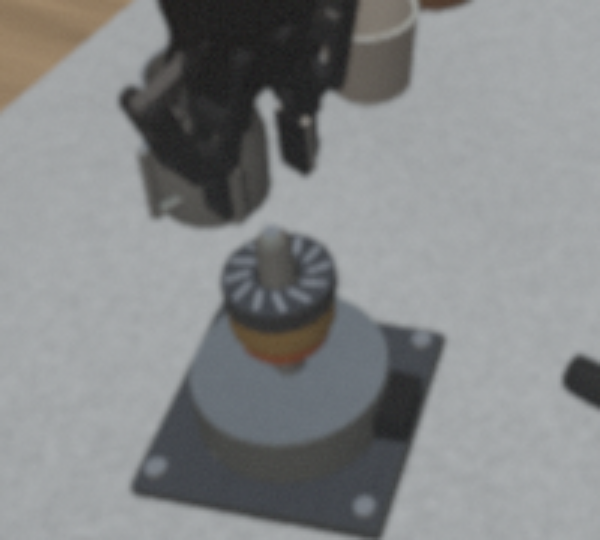

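The stack is flat, with the burr's top at 125.4 around the spindle at (277,255). I'll press with the fingertips straddling the spindle, about 38 mm apart.

```bash
python3 -m creep '[{"travel":[0,0,0.05],"spin":0,"gripper":0.12},{"travel":[0,0,0.09],"spin":0,"gripper":0.12},{"travel":[0,0,0.12],"spin":0,"gripper":0.12},{"travel":[0,0,0.14],"spin":0,"gripper":0.12},{"travel":[0,0,0.14],"spin":0,"gripper":0.12},{"travel":[0,0,0.14],"spin":0,"gripper":0.12}]'
python3 -m creep '[{"travel":[0,0,0.005],"spin":0,"gripper":0.12},{"travel":[0,0,0.01],"spin":0,"gripper":0.12},{"travel":[0,0,0.015],"spin":0,"gripper":0.12},{"travel":[0,0,0.02],"spin":0,"gripper":0.12},{"travel":[0,0,0.025],"spin":0,"gripper":0.12},{"travel":[0,0,0.03],"spin":0,"gripper":0.12},{"travel":[0,0,0.035],"spin":0,"gripper":0.12}]'
python3 -m creep '[{"travel":[0,0,0.005],"spin":0,"gripper":0.12},{"travel":[0,0,0.01],"spin":0,"gripper":0.12},{"travel":[0,0,0.015],"spin":0,"gripper":0.12},{"travel":[0,0,0.02],"spin":0,"gripper":0.12}]'; python3 q.py
```

```text
time_s: 20.5
tcp_pos: [591.6, 177.4, 120.1]
tcp_rot: [[-0.971, 0.238, -0.0], [0.238, 0.971, -0.0], [0.0, -0.0, -1.0]]
ft_force: [0.0, -0.4, -0.1]
opening: 0.441
finger_force: 0.0
time_s: 21.08
tcp_pos: [592.2, 177.5, 107.4]
tcp_rot: [[-0.971, 0.239, 0.002], [0.239, 0.971, 0.0], [-0.002, 0.001, -1.0]]
ft_force: [-1.6, -0.1, 8.2]
opening: 0.44
finger_force: 3.6
time_s: 21.42
tcp_pos: [592.2, 177.5, 99.4]
tcp_rot: [[-0.971, 0.239, 0.002], [0.239, 0.971, 0.001], [-0.002, 0.001, -1.0]]
ft_force: [-2.1, -0.7, 7.0]
opening: 0.438
finger_force: 3.6
scene stack top z 110.2 plane slope [-0.     0.008]
side stack top z 110.0 plane slope [ 0.049 -0.018]
```

```bash
python3 -m creep '[{"travel":[0,0,0.005],"spin":0,"gripper":0.12},{"travel":[0,0,0.01],"spin":0,"gripper":0.12},{"travel":[0,0,0.015],"spin":0,"gripper":0.12},{"travel":[0,0,0.02],"spin":0,"gripper":0.12},{"travel":[0,0,0.025],"spin":0,"gripper":0.12},{"travel":[0,0,0.028],"spin":0,"gripper":0.12},{"travel":[0,0,0.028],"spin":0,"gripper":0.12}]'; python3 q.py
```

```text
time_s: 22.1
tcp_pos: [592.1, 177.5, 87.7]
tcp_rot: [[-0.971, 0.238, 0.001], [0.238, 0.971, 0.0], [-0.001, 0.001, -1.0]]
ft_force: [-0.8, -0.4, 4.4]
opening: 0.439
finger_force: 2.0
scene stack top z 111.5 plane slope [0.037 0.005]
side stack top z 111.6 plane slope [ 0.044 -0.017]
```

```bash
python3 -m creep '[{"travel":[0,0,0.002],"spin":0,"gripper":0.12},{"travel":[0,0,0.004],"spin":0,"gripper":0.12},{"travel":[0,0,0.006],"spin":0,"gripper":0.12},{"travel":[0,0,0.006],"spin":0,"gripper":0.12}]'
python3 -m creep '[{"travel":[0,0,0.002],"spin":0,"gripper":0.12},{"travel":[0,0,0.004],"spin":0,"gripper":0.12},{"travel":[0,0,0.004],"spin":0,"gripper":0.12}]'
```

```text
time_s: 22.53
tcp_pos: [592.3, 177.5, 86.4]
tcp_rot: [[-0.971, 0.238, 0.002], [0.238, 0.971, 0.001], [-0.002, 0.001, -1.0]]
ft_force: [-2.9, -1.3, 11.5]
opening: 0.442
finger_force: 5.9
time_s: 22.78
tcp_pos: [592.5, 177.5, 86.3]
tcp_rot: [[-0.971, 0.239, 0.004], [0.239, 0.971, 0.001], [-0.003, 0.002, -1.0]]
ft_force: [-5.8, -1.6, 21.2]
opening: 0.436
finger_force: 10.4
```

```bash
python3 -m creep '[{"travel":[0,0,0.002],"spin":0,"gripper":0.12},{"travel":[0,0,0.003],"spin":0,"gripper":0.12}]'
python3 -m creep '[{"travel":[0,0,-0.02],"spin":0,"gripper":0.12},{"travel":[0,0,-0.06],"spin":0,"gripper":0.12},{"travel":[0,0,-0.14],"spin":0,"gripper":0.12},{"travel":[0,0,-0.22],"spin":0,"gripper":0.12},{"travel":[0,0,-0.3],"spin":0,"gripper":0.12},{"travel":[0,0,-0.3],"spin":0,"gripper":0.12}]'
python3 q.py
python3 - <<'E'
from h import *
p=cv2.imread('pics/q.png'); cv2.imwrite('pics/q2.png',cv2.resize(p[180:360,140:340],(600,540)))
for cam in ('scene','side'):
    c,p,d=snap(cam); P,u,v=cloud(c,d,d>0); n=np.hypot(P[:,0]-592,P[:,1]-177)
    ca=P[(n<56)&(n>45)&(abs(P[:,2]-50)<5)]; print(cam,'casting z',np.median(ca[:,2]).round(1))
    hsv=cv2.cvtColor(p,cv2.COLOR_RGB2HSV)[v,u]; o=P[(hsv[:,0]<10)&(hsv[:,1]>120)&(n<35)]
    if len(o): print('orange z',np.percentile(o[:,2],[5,95]).round(1))
E
```

```text
time_s: 22.95
tcp_pos: [592.6, 177.5, 86.2]
tcp_rot: [[-0.971, 0.239, 0.005], [0.239, 0.971, 0.001], [-0.004, 0.002, -1.0]]
ft_force: [-8.8, -3.5, 30.9]
opening: 0.44
finger_force: 15.1
time_s: 23.45
tcp_pos: [593.3, 177.9, 208.6]
tcp_rot: [[-0.971, 0.238, 0.008], [0.238, 0.971, 0.002], [-0.007, 0.004, -1.0]]
ft_force: [1.4, 0.1, 0.8]
opening: 0.44
finger_force: 0.0
scene stack top z 96.9 plane slope [-0.007  0.001]
side stack top z 97.0 plane slope [0.002 0.003]
scene casting z 49.3
orange z [ 49.4 233.4]
side casting z 50.1
orange z [53.6 55.4]
```

View pics/q2.png

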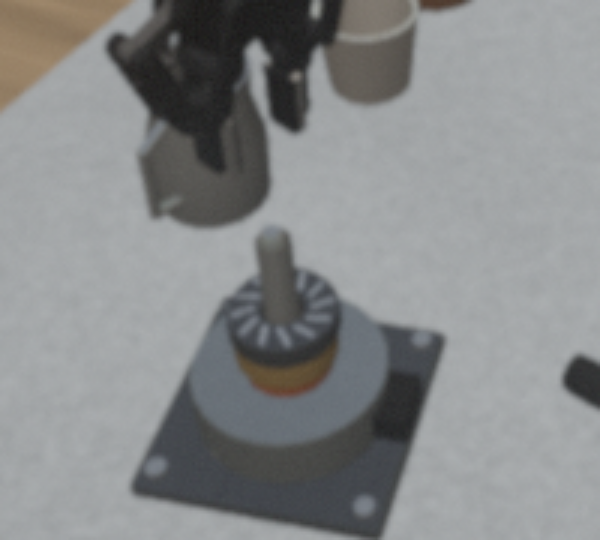

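The side view shows the stack flat, with the burr at (283,310) over the brass ring, and the orange carrier resting on the casting at (287,390). The measured top is 97 against a nominal 98, and the press stopped hard at 31 N. The carrier is home and the gripper is clear, so I'm handing in.

```bash
python3 -c "
from station import manip
print(manip.sign_off())"
```

```text
the job is handed in; nothing more can be done
None
```

The burr stack is built and handed in at about 24 s: the brass spacer is on the spindle with the 64 mm burr on top, teeth up, both lying flat, and the carrier is pressed fully home with the gripper clear (one early grasp missed, and nothing was disturbed).

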